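Vent the vacuum station and take the blue cap off its pot

TASK

Vent the vacuum station on the cheese counter by pressing its red release button fully down and letting it come back up, then unscrew the blue cap from its pot. The cap has a quick thread that may loosen clockwise or anticlockwise and nothing on it shows which, so you have to find out by trying. Finish while holding the blue cap about 10 cm above its pot; leave the grey cap closed and do not push the cheeses about.

Things in the scene. Friction and masses are not known exactly. Their poses are not given: they have to be found in the camera images.
- station: vacuum station standing fixed on the deck: a white housing 170 (x) x 240 (y) x 30 mm high with two fixed steel pots on it, 92 mm in diameter, tops 90 mm above the deck, their axes at x = +30, y = +62 and y = -62 mm; the button is at its front. Origin at the centre of its underside, z up, front to -x
- release (a joint): travel of the red spring push button: 0 up, 0.006 m fully down; fully down takes about 5 N; it springs back when let go
- release_top (a point): centre of the top face of the red push button (28 mm in diameter, in a black ring 44 mm in diameter); it is pressed straight down from above, at station x = -55, y = 0 mm, 52 mm above the deck
- cap_blue: blue screw cap, 90 g, on either of the two pots: ribbed skirt 60 mm wide, 57 mm high with its knob. Origin at the centre of its underside, on the pot's top; z up, x along the white line on top. Quick thread, no rise: the wrong way it meets a hard stop within 10 degrees; the right way it turns easily and at 60 to 100 degrees it lifts straight off, not before. The right way varies from run to run
- cap_blue_grip (a point): middle of the blue cap's knob, on the cap's axis, 41 mm above its underside; axes as the cap's. The knob is an upright ribbed cylinder 32 mm in diameter that reaches from 17 mm below this point (top of the skirt) to 16 mm above it, with a white line across its top. Pinch it from above and turn it about the vertical axis; forced against the stop it slips in the grip
- cap_grey: grey screw cap, the same shape and size, on the other pot; to be left closed. Origin at the centre of its underside
- small_wheel: small pale cheese wheel, 101x97x46 mm, loose bystander; origin under its centre
- chili_wedge: pale cheese wedge with red specks, 98x101x62 mm, loose bystander; origin under its centre
- brown_brick: small light-brown cheese brick, 53x82x38 mm, loose bystander; origin under its centre
- speckled_brick: small speckled cheese brick, 57x92x40 mm, loose bystander; origin under its centre
- butter_block: smooth yellow cheese block, 58x105x52 mm, loose bystander; origin under its centre

How it is judged:
On the way, in this order (a step that is already met when the one before it is completed fails the run):
1. the red button is pressed fully down (value of joint release above 0.005 m), for 0.05 s.
2. the red button is let up again (value of joint release below 0.001 m), for 0.1 s.
3. the blue cap is off its pot (z of cap_blue in the frame of station above 0.115 m), for 0.1 s.
At the end, for the whole second after the job is handed in: The fingers hold the blue cap at rest with its underside at least 60 mm above its pot's top, touching neither the station nor the grey cap; the button is up and the grey cap is still on its pot (z of cap_blue in the frame of station above 0.15 m and contact force between the fingers and cap_blue above 1 N and contact force between each of station, cap_grey and cap_blue below 0.1 N and linear speed of cap_blue below 0.05 m/s and value of joint release below 0.001 m and z of cap_grey in the frame of station below 0.1 m); the arm keeps its last pose, push and grip.
It fails at once if the grey cap is taken off or shifted (z of cap_grey in the frame of station above 0.1 m or distance of cap_grey from where it was at the start of the episode above 0.012 m).
It fails at once if a cheese is pushed more than 30 mm (distance of any of small_wheel, chili_wedge, brown_brick, speckled_brick, butter_block from where it was at the start of the episode above 0.03 m).
It also fails if it takes over 51 s, if anything falls off the work surface, if the arm or the gripper's body presses on something with over 40 N, if the wrist force passes 120 N, or if a joint passes its speed limit or range.

ROBOT

A 6-joint arm with a two-finger parallel gripper is mounted at the origin on a cart in front of the work surface, level with it; the furniture and walls round the work are solid. World frame = base frame: x ahead of the robot, y to its left, z up, the work surface at z = 0. Lengths are in m, angles in rad, forces in N, time in s.
With the tool pointing down it reaches from about 0.325 to 0.75 m from the base axis. Payload 7.6 kg.
Tool frame: the origin (TCP) lies at the very end of the fingers, on their centre line; the grasp point (between the pads) lies 19 mm behind it; z points along the fingers, y is the direction in which the jaws open and shut (so a half turn about z gives the same grasp; the last joint's range is limited). The gripper opens to 85 mm and grips with 20 to 120 N. Pads are 22 mm wide; open, the fingers measure 114 mm over their backs; the gripper's body (76 mm by 85 mm) begins 54 mm behind the grasp point. The pads swing forward as they close: fully open they stand 13 mm farther back than shut.
Start: joints at [-1.403, 0.052, 1.401, -0, 1.689, -0.07], TCP at [0.124, -0.51, 0.231] pointing down, gripper open.
Joint ranges: [-2.9, 2.9], [-0.91, 2.17], [0.12, 2.37], [-1.06, 4.2], [0.26, 2.73], [-2.93, 2.93]. Speed limits (rad/s): [2.57, 2.57, 3.01, 3.14, 3.14, 3.14].

INTERFACE

Orientations are given as a rotation vector (axis times angle).
In Python, from rig import manip gives the robot as it stands.
- The arm moves only by the tool carry_out, never from a script. Its argument "plan" is a list that holds one entry, the list of rows, each a list of 6 numbers: the shift along the tool's x, y, z in mm, then the turn, a rotation vector about the tool's x, y, z in rad. A call has 1 to 12 rows; each row shifts and turns the commanded pose from where the row before left it, along the tool's axes as they then stand; what a row does not reach is not made up. A row lasts 1/12 s, in which the tool goes at most 41.7 mm and 7.16 degrees, less where a joint would pass 70% of its speed; a pose out of reach is approached as far as the arm can. A call with a gripper value outside its range is refused whole. "fingers" is the finger opening in mm, from 0 to 85.4, set as the call begins (left out, the last holds). The fingers move at their own pace and stop on an object; the grip force is fixed at half the most. Time passes only in rows, so rows that do not move let the fingers close. It gives the time, the measured TCP pose, the force and the opening at its end, in the units of the state.
- manip.read_state(): the state, without advancing time (a new reading comes with each control period).
- manip.snapshot(name): name is "scene" or "top" or "wrist"; returns a dict with "image" (384x512x3 uint8, red, green, blue), "range_z" (384x512 float32, m along the optical axis (not along the pixel's ray), 0 where there is no reading), "K" (3x3 intrinsics, pixels), "eye" and "rotation" of the camera in the world. Camera axes: x right, y up, looking along -z (the intrinsics and any distortion apply to the point x, -y, -z); pixel columns grow to the right and rows downward; lengths in m; the calibration is good to about 2 mm. A picture is of the moment at which its call begins.
- manip.sign_off(): hands the job in, once; it reports no verdict.
The state is a dict: "clock": time; "joint_pos": joint angles; "dq": joint speeds; "joint_torque": joint torques, N m; "tool_pos": TCP position; "tool_rot": TCP orientation; "ft_force": force on the tool from outside, world axes, zero at the start; "ft_torque": the same for the moment, N m; "gripper_width": opening from 0.0 (shut) to 1.0 (fully open).
Only numpy, scipy, OpenCV 4.12 (cv2) and the standard library are available. Lean on these libraries where they do the work, as an engineer would, in place of code of your own. Each camera call takes 0.05 s, during which the arm holds its last target.

## Working session

There is one attempt and no reset: what is moved stays moved. The work goes in short steps, Python scripts to look and compute and a tool call to move; the robot and the scene stay as the last step left them, time stands still between calls to the robot, and variables do not carry over. Pictures are saved under pics/ and viewed, and the job is handed in when it is done.

Besides the shell and the picture viewer there is one more tool, called after ">>>" as name(argument=value, ...), one argument or row to a line, values as JSON. carry_out: Moves the arm, as the interface text tells. Its arguments: {"type":"object","properties":{"plan":{"type":"array"},"fingers":{"type":"number"}},"required":["plan"]}

```bash
ls; mkdir -p pics; cat > h.py <<'E'
from rig import manip
import numpy as np, cv2
def snap(n,f):
    s=manip.snapshot(n); cv2.imwrite('pics/'+f,s['image'][:,:,::-1]); return s
def pts(s):
    h,w=s['range_z'].shape; K=s['K']; u,v=np.meshgrid(np.arange(w),np.arange(h)); z=s['range_z']
    c=np.stack([(u-K[0,2])/K[0,0]*z,-(v-K[1,2])/K[1,1]*z,-z],-1)
    return c@np.array(s['rotation']).T+np.array(s['eye'])
E
python3 - <<'E'
from h import *
for n in ['scene','top','wrist']:
    s=snap(n,n+'0.png'); print(n,s['K'],s['eye'],s['rotation'],[k for k in s]); np.savez(''+n+'0.npz',**{k:s[k] for k in s if k!='x'})
print(manip.read_state())
E
```

```text
pics
scene [[498.34480169   0.         249.55531194]
 [  0.         498.34480169 183.48085614]
 [  0.           0.           1.        ]] [ 1.46662533 -0.64438858  0.64118968] [1.04491051 0.55653496 0.91846902] ['image', 'range_z', 'K', 'eye', 'rotation']
top [[456.98794587   0.         253.31638856]
 [  0.         456.98794587 192.2161609 ]
 [  0.           0.           1.        ]] [ 0.45329085 -0.05077331  1.17234954] [ 0.04938882 -0.03310136 -1.58730219] ['image', 'range_z', 'K', 'eye', 'rotation']
wrist [[272.06420127   0.         259.00056288]
 [  0.         272.06420127 195.04585462]
 [  0.           0.           1.        ]] [ 0.20246818 -0.49068559  0.37266535] [-0.27327682  0.2175     -1.32099127] ['image', 'range_z', 'K', 'eye', 'rotation']
{'clock': 0.15, 'joint_pos': array([-1.40328527e+00,  5.26879501e-02,  1.40143031e+00,  2.48772512e-05,
        1.68860982e+00, -7.02881268e-02]), 'dq': array([-2.44118770e-05, -1.71222785e-03, -3.45159354e-03, -2.30460031e-03,
       -1.55354559e-03, -3.01539584e-05]), 'joint_torque': array([ 5.53658429e-04, -3.81952500e+01, -3.60423625e+01, -2.54122483e-05,
        4.63935154e-03, -1.26038930e-05]), 'tool_pos': array([ 0.12367134, -0.51001015,  0.23069896]), 'tool_rot': array([-3.11828447e+00, -3.72524459e-01,  4.78852812e-05]), 'ft_force': array([ 0.01158724, -0.25228537,  0.51182673]), 'ft_torque': array([-0.02796949, -0.07956566,  0.02479735]), 'gripper_width': 1.0001069460558432}
```

Rotation is a rotation vector.

View pics/top0.png

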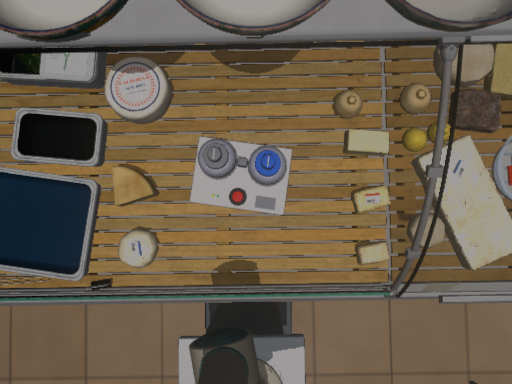

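View pics/scene0.png

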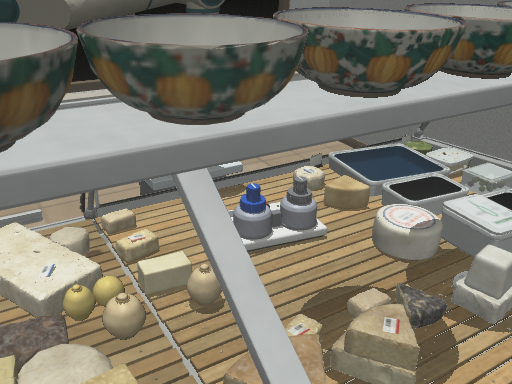

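The top view shows the station at about (242,177), the red button at (238,197), the blue cap at (267,163) and the grey cap at (215,155). In the scene view, the front rail and shelf also matter for the path.

```bash
cat >> h.py <<'E'
from scipy.spatial.transform import Rotation as R
def pts(s):
    h,w=s['range_z'].shape; K=s['K']; u,v=np.meshgrid(np.arange(w),np.arange(h)); z=s['range_z']
    c=np.stack([(u-K[0,2])/K[0,0]*z,-(v-K[1,2])/K[1,1]*z,-z],-1)
    return c@R.from_rotvec(s['rotation']).as_matrix().T+np.array(s['eye'])
def ray(s,u,v,zp):
    K=s['K']; d=R.from_rotvec(s['rotation']).as_matrix()@np.array([(u-K[0,2])/K[0,0],-(v-K[1,2])/K[1,1],-1]); e=np.array(s['eye'])
    return e+d*(zp-e[2])/d[2]
def blob(m):
    n,l,st,c=cv2.connectedComponentsWithStats(m.astype(np.uint8)); i=1+np.argmax(st[1:,4]); return l==i,c[i],st[i]
E
python3 - <<'E'
from h import *
s=dict(np.load('top0.npz')); P=pts(s); im=s['image']; hsv=cv2.cvtColor(im,cv2.COLOR_RGB2HSV)
for r in range(0,384,12):
    print(r,' '.join('%3d'%(P[r,c,2]*1000) for c in range(0,512,24)))
H,S,V=hsv[...,0].astype(int),hsv[...,1],hsv[...,2]
roi=np.zeros(H.shape,bool); roi[125:220,180:300]=1
for nm,m,zz in [('red',((H<8)|(H>172))&(S>150)&(V>100)&roi,.052),('blue',(H>105)&(H<130)&(S>120)&roi,.13)]:
    b,c,st=blob(m); print(nm,c,st,ray(s,*c,zz), np.median(P[b],0))
for nm,z0,z1 in [('knobs',.138,.155),('skirts',.105,.122),('house',.025,.036)]:
    m=roi&(P[...,2]>z0)&(P[...,2]<z1)
    n,l,st,c=cv2.connectedComponentsWithStats(m.astype(np.uint8))
    for i in range(1,n):
        if st[i,4]>15:
            cnt=cv2.findContours((l==i).astype(np.uint8),0,2)[0][0]; print(nm,c[i],st[i],P[l==i].mean(0),cv2.minEnclosingCircle(cnt),cv2.minAreaRect(P[l==i][:,:2].astype(np.float32)))
cv2.imwrite('pics/topz.png',cv2.resize(im[120:230,170:310,::-1],None,fx=5,fy=5,interpolation=cv2.INTER_CUBIC))
E
```

```text
0 485 464 458 457 462 542 440 439 494 465 459 457 468 487 436 438 438 468 460 462 469 486
12 494 469 466 464 552 436 436 440 553 478 466 465 474 553 440 437 439 540 469 470 480 512
24 552 488 474 552 526 438 437 440 439 551 481 482 551 438 436 436 437 1172 532 553 551 435
36 434 543 544 530 434 433 432 431 429 430 430 430 431 429 429 427 425 426 1172 422 438 438
48 416  52 409 409 407 409 409 408 406 406 407 402  -4 -74 -78  -1 -81  -3   1 410  64  46
60  63  57  95  95  83  -3  73   0  -1   0   0   0   0  -3   0  -7 -81 -13 -88  59  59  46
72  80  10  96  93  81  79  75   3   4   1  -2   1  -3  -2  -1   3  -4  -3 -10  57  60  48
84   1  22  36  48  48  77  74  62   0   0   2  -1   0  -2  -3   1 -81  -2  -3 398  -3  44
96   0   2   1   0   0  76  73  55   0   0  -2   0   1   2   0 1172 -81  63   1 392  42  28
108  -7  66 -85 -82   1  72  73   8   0  -2 1172  -1  -3  -1  43  57 -78  47  -3 387  41   0
120   2  51  18  37  61 -78  53   0   0   0   0   2   0   3  -4   0 -81  -3   2  37  43  -1
132   1  39  12  11  58  -2  -3  -4 -82 -12 -79  -2  -1   2   0  52  54  39  43   0   6   1
14
[... 3032 characters left out ...]
 163.6572238 ] [255 150  26  27 353] [ 0.57492872 -0.07412559  0.1132995 ] ((267.5, 163.0), 13.200478553771973) ((0.5770729780197144, -0.07447007298469543), (0.05846961587667465, 0.06031086668372154), 70.91254425048828)
house [240.07726836 187.68002565] [ 190  137  103   78 3119] [ 0.52532355 -0.00640307  0.03004194] ((241.0, 176.0), 56.7979850769043) ((0.5566346645355225, -0.00873689353466034), (0.23933304846286774, 0.16915446519851685), 80.89302825927734)
house [243.67945205 148.56438356] [224 140  41  22 365] [ 0.62371606 -0.01703173  0.0299697 ] ((244.0, 143.0), 20.223848342895508) ((0.6175517439842224, -0.014744684100151062), (0.1021641418337822, 0.04714522510766983), 81.26209259033203)
```

View pics/wrist0.png

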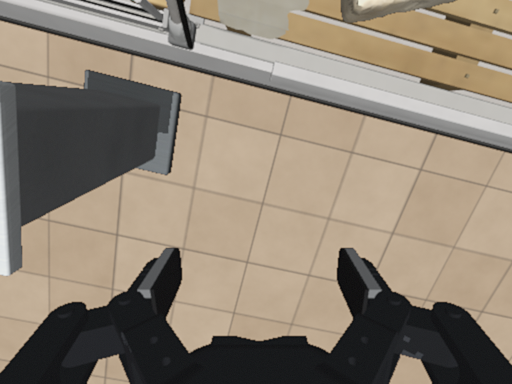

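View pics/topz.png

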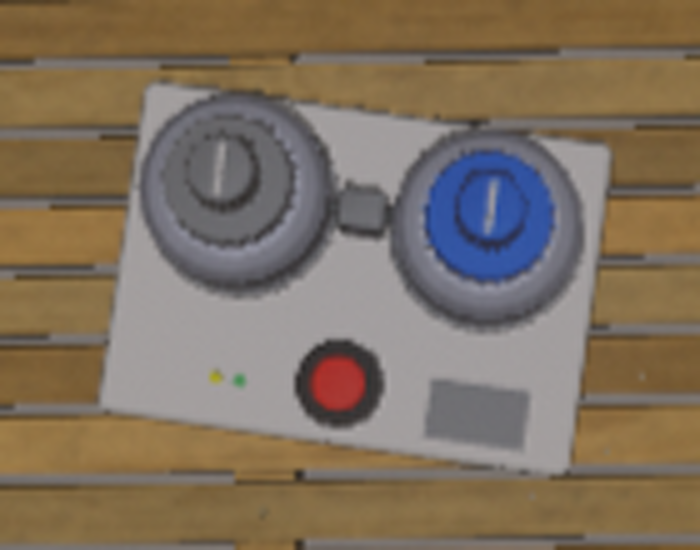

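The button is at (0.503, 0.000) and the blue cap axis at (0.576, -0.075). The pots come out 124 mm apart, which matches the spec. Next I'll check the diagonal pole and the front rail before swinging in.

```bash
python3 - <<'E'
from h import *
for n in ['top','scene']:
    s=dict(np.load(n+'0.npz')); P=pts(s).reshape(-1,3); P=P[(s['range_z']>0).ravel()]
    print(n)
    for xa in np.arange(0.1,.8,.05):
        row=[]
        for ya in np.arange(-.6,.3,.05):
            k=(P[:,0]>=xa)&(P[:,0]<xa+.05)&(P[:,1]>=ya)&(P[:,1]<ya+.05)
            row.append('%4d'%(P[k,2].max()*1000) if k.sum()>2 else '   .')
        print('%.2f'%xa,' '.join(row))
    # shelf lower bound
    k=(P[:,0]>.6)&(P[:,0]<.85)&(abs(P[:,1])<.4)&(P[:,2]>.3)
    if k.sum(): print('shelf',np.percentile(P[k],[0,1,50,99],axis=0))
E
```

```text
top
0.10    .    .  265    .    .    .    .    .    6    7    8  276 -259  254    6    4    .    .
0.15    .    .    .    .    .    .    .    .    .    .    .  458  460  406    .    .    .    .
0.20   41   41   38   -2   21   -1   -3   -3   -2   -3   -2  462  466  254   -1   -4   -3   -1
0.25   30  111  112  109  113   83   86   84   83   84   83   83   84   82   83   84   83   84
0.30   63   56  135    5  185   39   25    7    6    7    6    6    6    7    6    8   47   47
0.35   63   61   50   46  241   41   41    6    6    6    5    6    6    5    4    6   51   50
0.40   64   62   51   48  283    7    6    6    5    6    4    5    7    6    6    5   47   48
0.45   64   65   60   30  321   43   42    7    6   35   37   55   56   34   33    6   62   66
0.50   65   62   62    6  348   43   40    6    6   89  117   91   55   37   34    5   67   68
0.55   62   68   63   58  375    5    7    7    8  116  151  117  151  151   33    6   65   68
0.60   64   69   58   59  395   57   61    6    6   89  115   88  149  151   32    6    7    6
0.65   48   75   59   55  410   56   56    6    5  
[... 1195 characters left out ...]
41   38    3    2    .   89    .   53   32    .   24   64   65
0.55   61   64   61   57    3  -77    .    3    3  115  150  114  148  148    3    5   66   66
0.60   61   61   60   57   54   55   54    3    .  104  116   91  149  148   29    2    4    5
0.65   46   72   66   56   54   54   54    .    .    3    3   32   37   32    3    5    5    3
0.70  553  439  439  553  553  553  553    2    .  553  553  554  553    4    3  553  553  553
0.75  553  553  553  553    3   65  553  553  553  552  440    3  553  553  554   79   78   78
shelf [[ 0.71009052 -0.3999935   0.43623603]
 [ 0.71773382 -0.39424832  0.43953333]
 [ 0.75078323 -0.19798504  0.53645313]
 [ 0.84776304  0.38220811  0.55358455]]
```

```bash
cat >> h.py <<'E'
def yaw(rv):
    m=R.from_rotvec(rv).as_matrix(); return np.degrees(np.arctan2(m[1,0],m[0,0]))
def rows(wps,dec=0,st=None):
    """wps: (x,y,z,yawdeg) one per row"""
    if st is None:
        s=manip.read_state(); st=(s['tool_pos'],s['tool_rot'])
    p=np.array(st[0]); Rm=R.from_rotvec(st[1])
    out=[]
    for w in wps:
        d=Rm.as_matrix().T@(np.array(w[:3])-p)*1000
        cy=yaw(Rm.as_rotvec()); dy=-np.radians((w[3]-cy+180)%360-180)
        r=[*np.round(d,dec),0,0,round(dy,2)]
        p=p+Rm.as_matrix()@np.array(r[:3])/1000; Rm=Rm*R.from_rotvec([0,0,r[5]]); out.append([float(a) for a in r])
    print(out,len(out)); print('end',p,yaw(Rm.as_rotvec())); return out
E
python3 - <<'E'
from h import *
s=manip.read_state(); y0=yaw(s['tool_rot']); print(y0)
W=[(.124,-.51,.265,y0),(.122,-.475,.285,y0),(.12,-.44,.30,y0)]
a0=np.arctan2(-.41,.12)
N=15
for i in range(N):
    t=i/(N-1); a=a0*(1-t); r=.427*(1-t)+.44*t
    W.append((r*np.cos(a),r*np.sin(a),.30,y0+(80-y0)*t))
W+=[(.47,0,.285,80),(.5,0,.26,80)]
rows(W)
E
```

```text
13.625052883063534
[[0.0, 0.0, -34.0, 0.0, 0.0, -0.0], [7.0, -34.0, -20.0, 0.0, 0.0, -0.0], [6.0, -35.0, -15.0, 0.0, 0.0, -0.0], [7.0, -29.0, -0.0, 0.0, 0.0, -0.0], [39.0, -3.0, -0.0, 0.0, 0.0, -0.08], [39.0, -3.0, -0.0, 0.0, 0.0, -0.09], [40.0, -3.0, -0.0, 0.0, 0.0, -0.08], [39.0, -4.0, -0.0, 0.0, 0.0, -0.08], [39.0, -4.0, -0.0, 0.0, 0.0, -0.08], [40.0, -5.0, -0.0, 0.0, 0.0, -0.09], [39.0, -5.0, -0.0, 0.0, 0.0, -0.08], [40.0, -5.0, -0.0, 0.0, 0.0, -0.08], [39.0, -6.0, 0.0, 0.0, 0.0, -0.08], [40.0, -6.0, 0.0, 0.0, 0.0, -0.09], [40.0, -6.0, 0.0, 0.0, 0.0, -0.08], [39.0, -7.0, 0.0, 0.0, 0.0, -0.08], [40.0, -8.0, 0.0, 0.0, 0.0, -0.09], [40.0, -7.0, 0.0, 0.0, 0.0, -0.08], [5.0, 30.0, 15.0, 0.0, 0.0, 0.0], [5.0, 29.0, 25.0, 0.0, 0.0, 0.0]] 20
end [4.99889358e-01 1.56966057e-04 2.60210171e-01] 80.08814950399473
```

>>> carry_out(
  plan=[
    [[0,0,-34,0,0,0],[7,-34,-20,0,0,0],[6,-35,-15,0,0,0],[7,-29,0,0,0,0],[39,-3,0,0,0,-0.08],[39,-3,0,0,0,-0.09],[40,-3,0,0,0,-0.08],[39,-4,0,0,0,-0.08]],
  ],
  fingers=0,
)

```text
clock: 0.82
tool_pos: [0.2628, -0.3417, 0.3001]
tool_rot: [-3.014, -0.885, -0.0]
ft_force: [0.1, -0.9, 0.2]
gripper_width: 0.005
```

>>> carry_out(
  plan=[
    [[39,-4,0,0,0,-0.08],[40,-5,0,0,0,-0.09],[39,-5,0,0,0,-0.08],[40,-5,0,0,0,-0.08],[39,-6,0,0,0,-0.08],[40,-6,0,0,0,-0.09],[40,-6,0,0,0,-0.08],[39,-7,0,0,0,-0.08],[40,-8,0,0,0,-0.09],[40,-7,0,0,0,-0.08],[5,30,15,0,0,0],[5,29,25,0,0,0]],
  ],
)

```text
clock: 1.82
tool_pos: [0.5016, 0.0026, 0.2634]
tool_rot: [2.396, 2.024, 0.009]
ft_force: [0.8, -0.5, 0.5]
gripper_width: 0.003
```

```bash
python3 - <<'E'
from h import *
s=manip.read_state(); print(s['clock'],s['tool_pos'],yaw(s['tool_rot']),s['tool_rot'],s['joint_pos'],s['ft_force'],s['gripper_width'])
w=snap('wrist','wrist1.png'); np.savez('w1.npz',**w)
P=pts(w); hsv=cv2.cvtColor(w['image'],cv2.COLOR_RGB2HSV).astype(int);H,S,V=hsv[...,0],hsv[...,1],hsv[...,2]
for nm,m,zz in [('red',((H<8)|(H>172))&(S>150)&(V>100),.052),('blue',(H>105)&(H<130)&(S>120)&(V>60)&(P[...,2]>.14),.147)]:
    b,c,st=blob(m); print(nm,c,st,ray(w,*c,zz),np.median(P[b],0))
E
```

```text
1.8167 [0.50160436 0.00255349 0.26339984] 80.37895499507157 [2.39575874 2.02381255 0.00884842] [-6.85581560e-02 -2.60743838e-02  1.41636585e+00  3.48797820e-05
  1.74347449e+00  9.93700395e-02] [ 0.79452439 -0.51862205  0.52132438] 0.0030449809847451206
red [259.82282282 168.8048048 ] [250 159  21  21 333] [0.50337663 0.0024387  0.052     ] [0.50337734 0.00208319 0.05151841]
blue [339.21869159 242.27850467] [324 230  30  27 535] [ 0.57615226 -0.06908049  0.147     ] [ 0.5760992  -0.06802405  0.14627483]
```

View pics/wrist1.png

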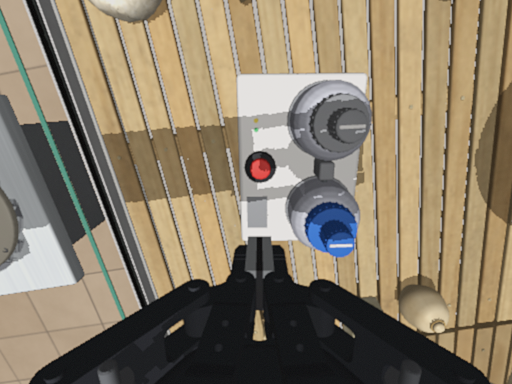

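The wrist view shows the red button at (260,169), the blue knob at (340,243) and the grey knob at (350,126). The closed fingers are over the station. The wrist view agrees with the top view on the button to about 2 mm, so I'll descend above it.

>>> carry_out(
  plan=[
    [[0,3,40,0,0,0],[0,0,40,0,0,0],[0,0,40,0,0,0],[0,0,40,0,0,0],[0,0,35,0,0,0],[0,0,5,0,0,0],[0,0,0,0,0,0],[0,0,0,0,0,0]],
  ],
)

```text
clock: 2.53
tool_pos: [0.5039, -0.0007, 0.0622]
tool_rot: [2.404, 2.02, 0.002]
ft_force: [0.7, 0.4, 0.5]
gripper_width: -0.001
```

```bash
python3 - <<'E'
from h import *
s=manip.read_state(); print(s['clock'],s['tool_pos'],yaw(s['tool_rot']),s['tool_rot'],s['ft_force'])
w=snap('wrist','wrist2.png');w=snap('top','top2.png');cv2.imwrite('pics/top2z.png',cv2.resize(w['image'][120:230,170:310,::-1],None,fx=4,fy=4,interpolation=cv2.INTER_CUBIC))
E
```

```text
2.5333 [ 0.50388337 -0.00072129  0.06216706] 80.08239543457107 [2.40395119e+00 2.02010167e+00 2.27354600e-03] [0.73884207 0.42737071 0.48054317]
```

View pics/wrist2.png

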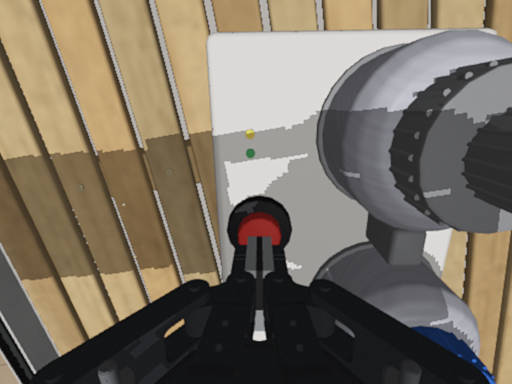

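The wrist view shows the fingertips over the red button disc at about (260,235).

>>> carry_out(
  plan=[
    [[0,0,8,0,0,0],[0,0,3,0,0,0],[0,0,3,0,0,0],[0,0,1,0,0,0],[0,0,0,0,0,0],[0,0,0,0,0,0]],
  ],
)

```text
clock: 3.13
tool_pos: [0.5037, -0.0006, 0.0462]
tool_rot: [2.404, 2.02, 0.002]
ft_force: [2.1, -0.8, 5.4]
gripper_width: -0.001
```

>>> carry_out(
  plan=[
    [[0,0,1,0,0,0],[0,0,1,0,0,0],[0,0,1,0,0,0],[0,0,0,0,0,0],[0,0,0,0,0,0]],
  ],
)

```text
clock: 3.55
tool_pos: [0.504, -0.0007, 0.0457]
tool_rot: [2.403, 2.02, 0.003]
ft_force: [-8.4, 0.3, 24.0]
gripper_width: -0.002
```

The force jumped from 5 N to 24 N at full travel, so the button is on its hard stop. Releasing.

>>> carry_out(
  plan=[
    [[0,0,-20,0,0,0],[0,0,-40,0,0,0],[0,0,-40,0,0,0],[0,0,-40,0,0,0],[0,0,-20,0,0,0],[0,0,0,0,0,0],[0,0,0,0,0,0]],
  ],
  fingers=55,
)

```text
clock: 4.13
tool_pos: [0.503, -0.0006, 0.2028]
tool_rot: [2.404, 2.021, 0.001]
ft_force: [-0.3, -0.4, -0.5]
gripper_width: 0.639
```

```bash
python3 - <<'E'
from h import *
s=manip.read_state(); print(s['clock'],s['tool_pos'],yaw(s['tool_rot']),s['ft_force'],s['gripper_width'])
w=snap('wrist','wrist3.png');P=pts(w); hsv=cv2.cvtColor(w['image'],cv2.COLOR_RGB2HSV).astype(int);H,S,V=hsv[...,0],hsv[...,1],hsv[...,2]
b,c,st=blob(((H<8)|(H>172))&(S>150)&(V>100)); print(c,ray(w,*c,.052),np.median(P[b],0))
y=s['tool_pos']; 
rows([(.53,-.022,.202,80.08),(.553,-.05,.202,80.08),(.576,-.0745,.202,80.08)])
E
```

```text
4.1333 [ 0.50299596 -0.00056226  0.2027986 ] 80.08793201544344 [-0.28423719 -0.37030515 -0.50392831] 0.6389294654109011
[259.70198675 178.60485651] [0.50348228 0.00234275 0.052     ] [0.503517   0.00226227 0.05145889]
[[-16.0, 31.0, -1.0, 0.0, 0.0, 0.0], [-24.0, 27.0, -0.0, 0.0, 0.0, 0.0], [-20.0, 27.0, -0.0, 0.0, 0.0, 0.0]] 3
end [ 0.5757293  -0.07421849  0.20192032] 80.0908674678211
```

The button is back up: its top measures 0.0515, the same as before the press. Moving over the blue knob.

>>> carry_out(
  plan=[
    [[-16,31,0,0,0,0],[-24,27,0,0,0,0],[-20,27,0,0,0,0],[0,0,0,0,0,0],[0,0,0,0,0,0],[0,0,0,0,0,0]],
  ],
)

```text
clock: 4.68
tool_pos: [0.5754, -0.0738, 0.2002]
tool_rot: [-2.403, -2.019, 0.004]
ft_force: [-0.0, 0.7, 0.4]
gripper_width: 0.645
```

```bash
python3 - <<'E'
from h import *
s=manip.read_state(); print(s['clock'],s['tool_pos'],yaw(s['tool_rot']),s['ft_force'],s['gripper_width'])
w=snap('wrist','wrist4.png');P=pts(w)
hsv=cv2.cvtColor(w['image'],cv2.COLOR_RGB2HSV).astype(int);H,S,V=hsv[...,0],hsv[...,1],hsv[...,2]
b,c,st=blob((H>105)&(H<130)&(S>120)&(V>60)&(P[...,2]>.14)); print(c,st,ray(w,*c,.147),P[b].min(0),P[b].max(0))
w=snap('top','top4.png');cv2.imwrite('pics/top4z.png',cv2.resize(w['image'][120:230,170:310,::-1],None,fx=4,fy=4,interpolation=cv2.INTER_CUBIC))
E
```

```text
4.6833 [ 0.57535727 -0.07384641  0.20020411] 80.085477170512 [-0.04955835  0.71486385  0.43466486] 0.6446366789036779
[263.42563143 210.27034612] [ 243  191   42   40 1069] [ 0.57821963 -0.07025326  0.147     ] [ 0.5616196  -0.08717122  0.14000133] [0.59401539 0.0069954  0.34230428]
```

View pics/wrist4.png

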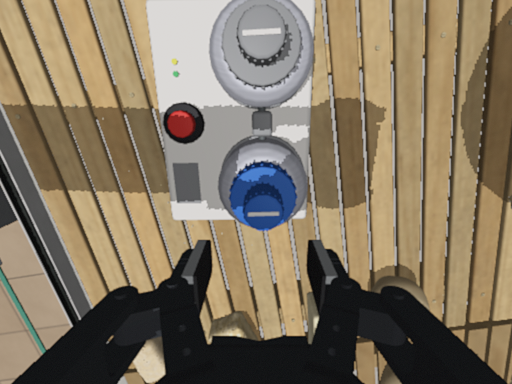

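The wrist view shows the blue knob at (264,212), centred between the open fingers at (203,250) and (318,250). Descending.

>>> carry_out(
  plan=[
    [[0,1.5,40,0,0,0],[0,0,30,0,0,0],[0,0,12,0,0,0],[0,0,0,0,0,0],[0,0,0,0,0,0]],
  ],
)

```text
clock: 5.2
tool_pos: [0.5777, -0.0741, 0.1213]
tool_rot: [2.404, 2.022, 0.0]
ft_force: [0.3, -0.5, 1.0]
gripper_width: 0.643
```

>>> carry_out(
  plan=[
    [[0,0,0,0,0,0],[0,0,0,0,0,0],[0,0,0,0,0,0],[0,0,0,0,0,0],[0,0,0,0,0,0],[0,0,0,0,0,0]],
  ],
  fingers=20,
)

```text
clock: 5.7
tool_pos: [0.5791, -0.0746, 0.1233]
tool_rot: [2.402, 2.019, 0.005]
ft_force: [-1.2, 1.0, 6.0]
gripper_width: 0.355
```

```bash
python3 - <<'E'
from h import *
s=manip.read_state(); print(s['clock'],s['tool_pos'],yaw(s['tool_rot']),s['ft_force'],s['ft_torque'],s['gripper_width']*85.4)
w=snap('wrist','wrist5.png')
w=snap('top','top5.png');cv2.imwrite('pics/top5z.png',cv2.resize(w['image'][120:230,170:310,::-1],None,fx=4,fy=4,interpolation=cv2.INTER_CUBIC))
E
```

```text
5.7 [ 0.57905762 -0.07461971  0.12329596] 80.09320832114167 [-1.15843391  0.98535636  5.96805979] [ 0.201199   0.2110357 -0.0059805] 30.319290710367287
```

View pics/wrist5.png

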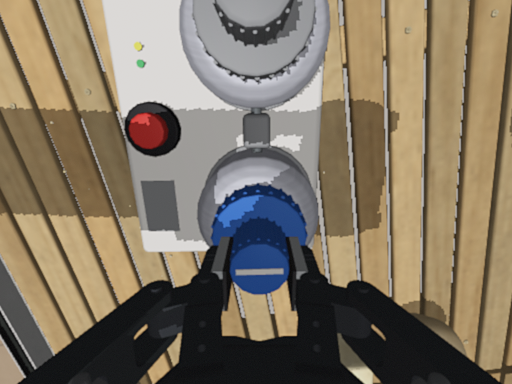

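The fingers grip the knob at a 30 mm opening, with a slight upward push on the tips. I'll relieve that by 2 mm and try clockwise (+z tool) first.

>>> carry_out(
  plan=[
    [[0,0,-2,0,0,0],[0,0,0,0,0,0.09],[0,0,0,0,0,0.09],[0,0,0,0,0,0.06],[0,0,0,0,0,0]],
  ],
)

```text
clock: 6.22
tool_pos: [0.5783, -0.0747, 0.1233]
tool_rot: [2.63, 1.715, 0.002]
ft_force: [-0.1, 0.2, 2.3]
gripper_width: 0.357
```

```bash
python3 - <<'E'
from h import *
s=manip.read_state(); print(s['clock'],s['tool_pos'],yaw(s['tool_rot']),s['ft_force'],s['ft_torque'],s['gripper_width']*85.4)
w=snap('wrist','wrist6.png')
E
```

```text
6.2167 [ 0.5782728  -0.07465809  0.12334163] 66.21595833761454 [-0.09469545  0.16192654  2.33676157] [-0.00809597 -0.13808816  0.00270666] 30.485304282876275
```

View pics/wrist6.png

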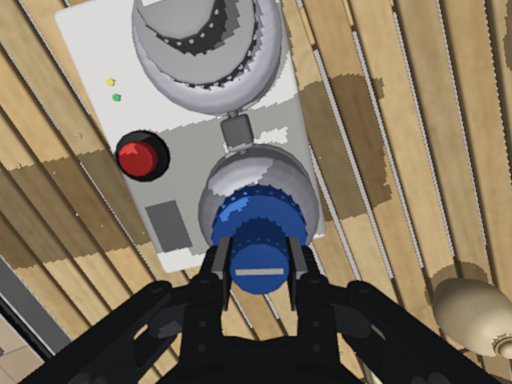

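The white line stayed fixed relative to the fingers through 14°, and the moment is near zero. So clockwise is the loosening way, and I'll continue about 80° more.

>>> carry_out(
  plan=[
    [[0,0,0,0,0,0.12],[0,0,0,0,0,0.12],[0,0,0,0,0,0.12],[0,0,0,0,0,0.12],[0,0,0,0,0,0.12],[0,0,0,0,0,0.12],[0,0,0,0,0,0.12],[0,0,0,0,0,0.12],[0,0,0,0,0,0.12],[0,0,0,0,0,0.12],[0,0,0,0,0,0.12],[0,0,0,0,0,0.06]],
  ],
)

```text
clock: 7.27
tool_pos: [0.5781, -0.0748, 0.1233]
tool_rot: [3.121, -0.354, 0.002]
ft_force: [-2.2, 0.7, 3.8]
gripper_width: 0.354
```

```bash
python3 - <<'E'
from h import *
s=manip.read_state(); print(s['clock'],s['tool_pos'],yaw(s['tool_rot']),s['joint_pos'],s['ft_force'],s['ft_torque'],s['gripper_width']*85.4)
w=snap('wrist','wrist7.png')
E
```

```text
7.2667 [ 0.57807113 -0.07481215  0.12334193] -12.940374869659065 [-1.91844470e-01  2.70829205e-01  1.37417473e+00 -4.25500476e-04
  1.49523185e+00  1.60483610e+00] [-2.23372955  0.69986998  3.84716317] [0.0678471  0.34934302 0.20195131] 30.22517787391363
```

View pics/wrist7.png

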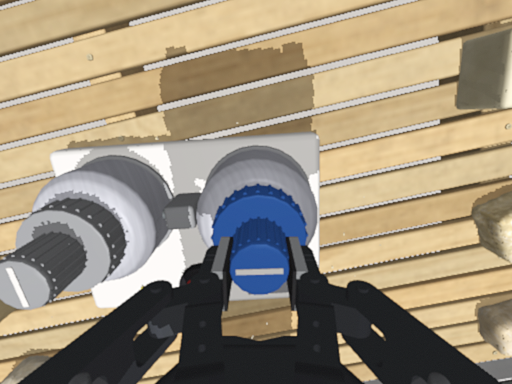

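The cap has turned 93° with the gripper, and the line still sits square to the fingers. I'll try a gentle lift.

>>> carry_out(
  plan=[
    [[0,0,-4,0,0,0],[0,0,-5,0,0,0],[0,0,-5,0,0,0],[0,0,-5,0,0,0],[0,0,0,0,0,0]],
  ],
)

```text
clock: 7.73
tool_pos: [0.5783, -0.0747, 0.1428]
tool_rot: [3.122, -0.347, 0.003]
ft_force: [0.5, -0.6, -0.9]
gripper_width: 0.352
```

```bash
python3 - <<'E'
from h import *
s=manip.read_state(); print(s['clock'],s['tool_pos'],s['ft_force'],s['ft_torque'],s['gripper_width']*85.4)
w=snap('wrist','wrist8.png');snap('scene','scene8.png')
E
```

```text
7.7333 [ 0.57829709 -0.07466999  0.14279786] [ 0.46448289 -0.55626331 -0.93787984] [ 0.02028028  0.02433203 -0.0162192 ] 30.080750898187315
```

View pics/wrist8.png

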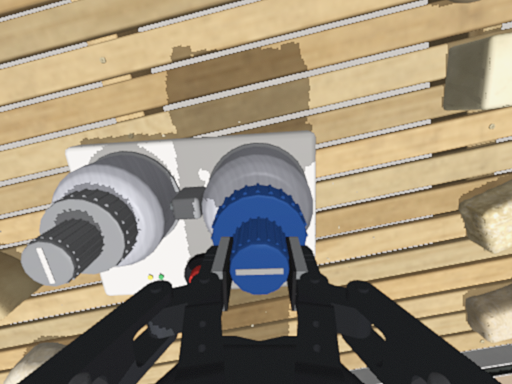

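View pics/scene8.png

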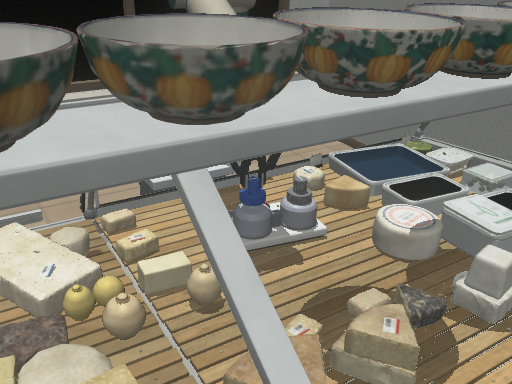

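The cap came off: it moved with the gripper at about −1 N, its own weight, while the pot receded in the view. I'll lift another 80 mm and turn the wrist back so the camera stays clear of the shelf.

>>> carry_out(
  plan=[
    [[0,0,-10,0,0,-0.1],[0,0,-10,0,0,-0.1],[0,0,-10,0,0,-0.1],[0,0,-10,0,0,-0.1],[0,0,-10,0,0,-0.1],[0,0,-10,0,0,-0.1],[0,0,-10,0,0,-0.1],[0,0,-8,0,0,-0.1],[0,0,0,0,0,0],[0,0,0,0,0,0],[0,0,0,0,0,0]],
  ],
)

```text
clock: 8.75
tool_pos: [0.5775, -0.0745, 0.2183]
tool_rot: [-3.012, -0.891, 0.002]
ft_force: [-0.3, 0.6, -1.8]
gripper_width: 0.357
```

```bash
python3 - <<'E'
from h import *
s=manip.read_state(); print(s['clock'],s['tool_pos'],s['dq'],s['ft_force'],s['gripper_width']*85.4)
w=snap('wrist','wrist9.png');sc=snap('scene','scene9.png');t=snap('top','top9.png')
P=pts(sc); hsv=cv2.cvtColor(sc['image'],cv2.COLOR_RGB2HSV).astype(int)
m=(hsv[...,0]>105)&(hsv[...,0]<130)&(hsv[...,1]>120)&(abs(P[...,0]-.58)<.06)&(abs(P[...,1]+.075)<.06)
print(m.sum(),np.percentile(P[m],[3,50,97],axis=0))
P=pts(t); m=(abs(P[...,0]-.596)<.05)&(abs(P[...,1]-.0478)<.04)&(P[...,2]>.138)&(P[...,2]<.155); print('grey',P[m].mean(0),m.sum())
P=pts(w);hsv=cv2.cvtColor(w['image'],cv2.COLOR_RGB2HSV).astype(int);H=hsv[...,0]
b,c,st=blob(((H<8)|(H>172))&(hsv[...,1]>150)&(hsv[...,2]>100));print('button',st,np.median(P[b],0))
E
```

```text
8.75 [ 0.57746257 -0.07450655  0.21828442] [ 1.15660424e-03  3.73415969e-03  5.16668303e-03 -7.15505129e-06
  2.12661610e-03 -7.69698654e-03] [-0.3013096   0.56967519 -1.75326933] 30.484065559708316
337 [[ 0.57059842 -0.10504288  0.18852068]
 [ 0.59697072 -0.08744279  0.20644801]
 [ 0.61029276 -0.05451026  0.21808016]]
grey [0.5957392  0.04756774 0.14665153] 158
button [162 182  23  22 387] [0.5045463  0.00200838 0.0515086 ]
```

View pics/wrist9.png

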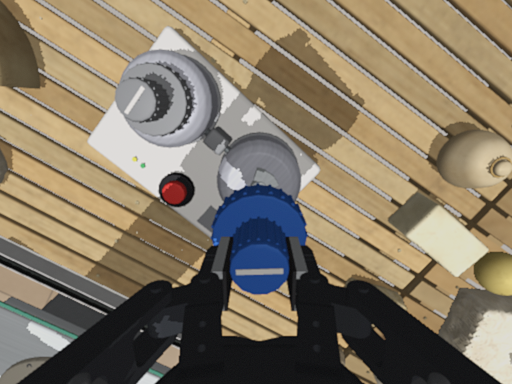

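View pics/scene9.png

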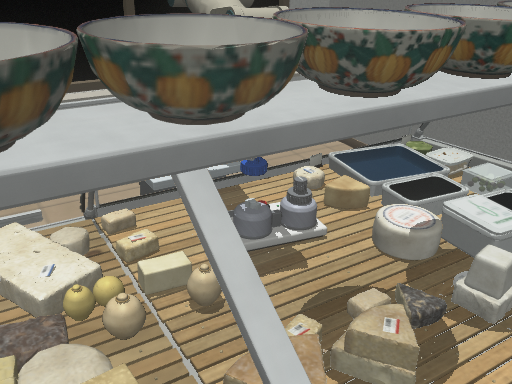

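The cap is held clear of the open pot: it is at (254,165) in the scene view, and its lower edge is at z ≈ 0.187, about 97 mm above the pot. The grey cap hasn't moved and the button is up, so I'm handing in.

```bash
python3 -c "
from rig import manip
print(manip.sign_off())"
```

```text
the job is handed in; nothing more can be done
None
```

The station is vented and the blue cap is off. I handed in at about 9 s of the 51 s allowed, with the arm holding the cap about 96 mm above its pot; no verdict is reported.

- **Button:** I pressed it until the force jumped from about 5 N to 24 N at 6 mm of travel, then let it go. Its top was back at z = 0.0515 m, the same as before the press.
- **Blue cap:** I tried clockwise (seen from above) first, and that was the right way. It turned past 10° with almost no resistance, and I stopped at about 93°, where it lifted straight off. It did not slip in the grip.
- **Last checks:** The fingers were holding at a 30 mm opening and the arm was at rest. The grey cap had moved less than 1 mm. I did not measure the cheeses again at the end, but the path stayed well above them and none looked moved in the last scene picture.
- **Disagreements:** The wrist and top cameras differed by 2 to 6 mm in y. The worst was the blue knob, where one early wrist reading was probably affected by the side of the knob. When the fingers closed, the tips pressed the cap's skirt with about 6 N, and I eased that by 2 mm before turning.

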